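# Clear the tool chest's lid and hold it open for refitting the stay

### The job

The stay of the red tool chest's lid has come off and is to be refitted, but tooling has been left lying on the lid. With the lid still shut, put the two collets in the blue bin and the turning tool in the yellow bin, setting them down rather than dropping them; then raise the lid and hold it steady 60 degrees open, never letting it fall shut or tip over backwards, and finish while still holding it there, because nothing else keeps it up. Leave the loose stay, the screwdriver, the pendant and the handwheel box where they are.

Things in the scene. Friction and masses are not known exactly. Their poses are not given: they have to be found in the camera images.
- chest: Red sheet-steel tool chest, fixed: 210 (x) x 340 (y) x 120 mm high, lid shut. Origin at the centre of its underside; -x is its front, towards the robot, with a grey drawer front that plays no part; the lid's hinge is along the rear (+x) top edge. The flat top of the shut lid is 120 mm above the origin; the collets and the turning tool lie on it.
- lid (a joint): Angle of the lid in rad: 0 shut, growing as its front edge rises; 60 degrees is 1.047, stop at 1.75. No stay, catch or spring; latches undone; the hinge is almost free: let go, the lid (about 0.6 kg) falls shut from under about 90 degrees and over backwards beyond. Raising it takes about 4 N at the handle.
- lid_hinge (a point): Middle of the lid's hinge line, 105 mm behind (+x) the chest's origin and 116 mm above it; the hinge line runs along the chest's y axis. Axes as the chest's; it does not move with the lid.
- lid_handle (a point): Middle of the bow handle's bar on the lid; moves and turns with the lid. Steel tube 12 mm thick, straight along the chest's y for 104 mm, on legs 60 mm either side. Lid shut: 180 mm in front (-x) of the hinge line and 42 mm above it; bar centre 38 mm above the lid's top, 32 mm free beneath. Held between two fingers, the bar can turn between them as the lid swings.
- collet_a: Steel spring collet, a stubby cone with dark slots, standing on its wide end on the lid: 40 mm tall, 33 mm across from 7 to 15 mm above its foot, tapering to 26 mm at the top; about 0.13 kg. Origin at the centre of its foot, z up.
- collet_b: The other collet, of the same outer shape (its bore is larger).
- turning_tool: Lathe turning tool lying on the lid: dark steel bar of 16 x 16 mm section, 100 mm long along its own x, with a small gold cutting insert on top of its +x end that stands 2 mm proud; about 0.18 kg. Origin at the centre of its underside, z up.
- bin_blue: Blue open-topped stacking bin for collets, fixed: 180 (x) x 140 (y) mm outside, side and back walls 60 mm high, front (-x) wall 40 mm high, walls and floor 4 mm thick. Origin at the centre of its underside. It may be on the left or the right of the chest.
- bin_yellow: Yellow bin for the turning tool, of the same shape, on the other side of the chest. Origin as for the blue bin.
- lid_stay: The loose lid stay, two flat metal links 190 mm long in all and 6 mm thick, lying on the bench beyond the bins. Leave it alone.
- screwdriver: Screwdriver, 180 mm long, lying on the bench beyond the bins. Leave it alone.
- pendant: Black robot teach pendant, 180 x 280 x 54 mm, lying behind the chest. Leave it alone.
- handwheel_box: Black handwheel remote control, 130 x 75 x 48 mm, lying behind the chest. Leave it alone.
There are look-alikes about, which are no part of the job. What is shaped like the collet_b but orange is not meant. There is more than one size of the turning_tool; the job needs the smaller.

How it is judged:
On the way, in this order (a step that is already met when the one before it is completed fails the run):
1. With the lid still shut, both collets lie in the blue bin and the turning tool in the yellow bin, let go and at rest (x of collet_a in the frame of bin_blue between -0.088 and 0.088 m and y of collet_a in the frame of bin_blue between -0.068 and 0.068 m and z of collet_a in the frame of bin_blue between -0.005 and 0.045 m and x of collet_b in the frame of bin_blue between -0.088 and 0.088 m and y of collet_b in the frame of bin_blue between -0.068 and 0.068 m and z of collet_b in the frame of bin_blue between -0.005 and 0.045 m and x of turning_tool in the frame of bin_yellow between -0.088 and 0.088 m and y of turning_tool in the frame of bin_yellow between -0.068 and 0.068 m and z of turning_tool in the frame of bin_yellow between -0.005 and 0.045 m and contact force between the fingers and collet_a below 0.1 N and contact force between the fingers and collet_b below 0.1 N and contact force between the fingers and turning_tool below 0.1 N and linear speed of each of collet_a, collet_b, turning_tool below 0.05 m/s and value of joint lid below 0.09 rad), for 0.2 s.
2. The lid is held 60 degrees open (54 to 66) (value of joint lid between 0.942 and 1.152 rad), for 0.3 s.
At the end, for the whole second after the job is handed in: For the last second: lid 54 to 66 degrees open (0.942 to 1.152 rad), under 0.1 rad/s, fingers on it with over 0.5 N; collets in the blue bin and turning tool in the yellow one (origins inside the walls, under 45 mm above the bin's underside), let go and at rest (all of step 2 and x of collet_a in the frame of bin_blue between -0.088 and 0.088 m and y of collet_a in the frame of bin_blue between -0.068 and 0.068 m and z of collet_a in the frame of bin_blue between -0.005 and 0.045 m and x of collet_b in the frame of bin_blue between -0.088 and 0.088 m and y of collet_b in the frame of bin_blue between -0.068 and 0.068 m and z of collet_b in the frame of bin_blue between -0.005 and 0.045 m and x of turning_tool in the frame of bin_yellow between -0.088 and 0.088 m and y of turning_tool in the frame of bin_yellow between -0.068 and 0.068 m and z of turning_tool in the frame of bin_yellow between -0.005 and 0.045 m and contact force between the fingers and collet_a below 0.1 N and contact force between the fingers and collet_b below 0.1 N and contact force between the fingers and turning_tool below 0.1 N and linear speed of each of collet_a, collet_b, turning_tool below 0.05 m/s and velocity of joint lid between -0.1 and 0.1 rad/s and contact force between the fingers and lid above 0.5 N); the arm keeps its last pose, push and grip.
It fails at once if A collet or the turning tool is dropped: out of the fingers and faster than 1.1 m/s (a fall of some 6 cm) ((linear speed of collet_a above 1.1 m/s and contact force between the fingers and collet_a below 0.05 N) or (linear speed of collet_b above 1.1 m/s and contact force between the fingers and collet_b below 0.05 N) or (linear speed of turning_tool above 1.1 m/s and contact force between the fingers and turning_tool below 0.05 N)).
It fails at once if The lid is let fall (closing faster than 2.5 rad/s) (velocity of joint lid below -2.5 rad/s).
It fails at once if The lid tips over backwards (beyond 86 degrees) (value of joint lid above 1.5 rad).
It fails at once if The lid stay, screwdriver, pendant or handwheel box is shifted by more than 2 cm (distance of any of lid_stay, screwdriver, pendant, handwheel_box from where it was at the start of the episode above 0.02 m).
It also fails if it takes over 72 s, if anything falls off the work surface, if the arm or the gripper's body presses on something with over 40 N, if the wrist force passes 120 N, or if a joint passes its speed limit or range.

### The arm

A 6-joint arm with a two-finger parallel gripper is mounted at the origin on the work surface. World frame = base frame: x ahead of the robot, y to its left, z up, the work surface at z = 0. Lengths are in m, angles in rad, forces in N, time in s.
With the tool pointing down it reaches from about 0.3 to 0.75 m from the base axis. Payload 8.5 kg.
Tool frame: the origin (TCP) lies midway between the tips of the shut fingers; the grasp point (between the pads) lies 19 mm behind it; y points along the fingers, z is the direction in which the jaws open and shut, and the axes are right-handed (so a half turn about y gives the same grasp; the last joint's range is limited). The gripper opens to 88 mm and grips with 3 to 60 N. Pads are 18 mm wide; open, the fingers measure 123 mm over their backs; the gripper's body (75 mm by 187 mm) begins 45 mm behind the grasp point.
Start: joints at [-1.416, 0.381, 1.297, -0, 1.464, -0.215], TCP at [0.199, -0.513, 0.239] pointing down, gripper open.
Joint ranges: [-3.11, 3.11], [-0.89, 2.33], [0.22, 2.48], [-1.42, 4.56], [0.17, 2.85], [-2.88, 2.88]. Speed limits (rad/s): [2.39, 2.39, 3.14, 3.14, 3.14, 3.14].

### API

Orientations are given as a 3x3 rotation matrix whose columns are the frame's x, y, z axes.
In Python, from rig import observe, get_image, camera_model, finish_job, find_in gives the robot as it stands.
- The arm moves only by the tool play_rows, never from a script. Its argument "commands" is a list of rows, each a list of 6 numbers: the shift along the tool's x, y, z scaled (see below), then the turn, a rotation vector about the tool's x, y, z scaled (see below). In form: [[dx, dy, dz, rx, ry, rz], ...]. A call has 1 to 10 rows; each row is the pose to reach, as a shift and turn from the pose commanded when the call began, along the tool's axes at that moment; what a row does not reach only later rows make up. The controller multiplies each number of a shift by 60 cm and each number of a turn by 90 degrees. A row lasts 1/8 s, in which the tool goes at most 62.5 mm and 10.7 degrees, less where a joint would pass 70% of its speed; a pose out of reach is approached as far as the arm can. A call with a number of a shift or a turn outside -1 to 1 is refused whole. A call with a gripper value outside its range is refused whole. "fingers" is the opening, from -1 (shut) to 1 (fully open), set as the call begins (left out, the last holds). The fingers move at their own pace and stop on an object; the grip force is fixed at half the most. Time passes only in rows, so rows that repeat a pose let the fingers close. It gives the time, the measured TCP pose, the force and the opening at its end, in the units of the state.
- observe(): the state, without advancing time (a new reading comes with each control period).
- get_image(name): name is "side" or "top" or "wrist"; returns the picture (480x640x3 uint8, red, green, blue); there is no depth.
- camera_model(name): a dict with "fovy" (degrees; the focal length in pixels is half the picture's height over the tangent of half this angle, whatever the lens; pixels are square), "cx", "cy" (the principal point, pixels), "rvec" (rotation vector, rad) and "tvec" (3), from world to camera coordinates, as OpenCV has them; the wrist camera has in their place "tool_from_camera" (4x4, takes a point from camera to tool coordinates, whose origin is the TCP and whose axes are the tool frame's). Camera axes: x right, y down, z forward; pixel columns grow to the right and rows downward; lengths in m; the calibration is good to about 2 mm. A picture is of the moment at which its call begins: read the wrist's pose just before it. camera_model takes no time and is no camera call.
- finish_job(): hands the job in, once; it reports no verdict.
Trained networks look in the newest picture that a camera, given by its name, has taken for a name from the list of things; names that differ only in an ending like _2 or _b are one class to them, and where a whole thing is asked for, a point or a joint stands for the part that bears it (a point fixed in the world has none). Each returns a list of dicts, best first, with "conf" (0 to 1); they miss things now and then, are a little off and sometimes report something else, mostly with a low value. They report only what shows in the picture. A call takes as long as a camera call. They do not tell look-alikes from the thing itself.
- find_in(camera, name): "at" ([column, row] in pixels, amid what is visible of it).
The state is a dict: "time": time; "qpos": joint angles; "qvel": joint speeds; "tau": joint torques, N m; "tool_pos": TCP position; "tool_rot": TCP orientation; "contact_force": force on the tool from outside, world axes, zero at the start; "torque": the same for the moment, N m; "width": finger opening in m.
Only numpy, scipy, OpenCV 4.12 (cv2) and the standard library are available. Lean on these libraries where they do the work, as an engineer would, in place of code of your own. Each camera call takes 0.05 s, during which the arm holds its last target. There are 200 camera calls.

## Working session

There is one attempt and no reset: what is moved stays moved. The work goes in short steps, Python scripts to look and compute and a tool call to move; the robot and the scene stay as the last step left them, time stands still between calls to the robot, and variables do not carry over. Pictures are saved under pics/ and viewed, about 8 in all and at most 12, crops included, and the job is handed in when it is done.

Besides the shell and the picture viewer there is one more tool, called after "Request:" in YAML: its name, and indented under it one key for each argument. play_rows: Moves the arm, as the interface text tells. Shifts and turns lie within -1 to 1; 1 stands for 60 cm of shift or 90 degrees of turn. Its arguments: {"type":"object","properties":{"commands":{"type":"array"},"fingers":{"type":"number"}},"required":["commands"]}

```bash
mkdir -p pics; ls; python3 - <<'E'
from rig import *
import cv2
s=observe();print(s['time'],s['tool_pos'],s['tool_rot'],s['width'])
for n in('top','side'):
    im=get_image(n);cv2.imwrite(f'pics/{n}0.png',im[:,:,::-1]);print(n,camera_model(n))
    for t in ('chest','lid_handle','collet_a','turning_tool','bin_blue','bin_yellow','lid_stay','screwdriver','pendant','handwheel_box'):
        print(t,[(d['at'],round(d['conf'],2)) for d in find_in(n,t)])
print(camera_model('wrist'))
E
```

```text
pics
0.0 [ 0.19875274 -0.51254477  0.23816494] [[-9.32383391e-01 -2.24159656e-04  3.61470831e-01]
 [-3.61470787e-01  1.37193323e-03 -9.32382426e-01]
 [-2.86911321e-04 -9.99999034e-01 -1.36019492e-03]] 0.08849265155269521
top {'fovy': 57.93557812655775, 'cx': 322.38212476333564, 'cy': 237.4559496897061, 'rvec': array([ 2.16119067, -2.18840829,  0.110004  ]), 'tvec': array([0.00535532, 0.55661828, 0.93743294])}
chest [([332.6, 242.9], 0.58)]
lid_handle [([331.0, 241.0], 0.82)]
collet_a [([386.5, 206.2], 0.8), ([481.5, 274.3], 0.62), ([275.6, 223.9], 0.53), ([428.6, 201.6], 0.48)]
turning_tool [([272.8, 346.8], 0.85), ([325.7, 229.3], 0.78)]
bin_blue [([157.6, 313.3], 0.76), ([329.4, 240.6], 0.54)]
bin_yellow [([481.1, 273.4], 0.84), ([327.7, 239.6], 0.69)]
lid_stay [([481.7, 183.9], 0.6)]
screwdriver [([168.9, 178.5], 0.84)]
pendant []
handwheel_box [([239.2, 146.3], 0.85)]
side {'fovy': 52.25731895813727, 'cx': 325.52941931614396, 'cy': 236.75117355401792, 'rvec': array([ 2.14335013, -0.30254695,  0.14520525]), 'tvec': array([-0.52562498,  0.16913062,  0.8825149 ])}
chest [([471.3, 40
[... 215 characters left out ...]

bin_blue [([229.5, 192.5], 0.64)]
bin_yellow [([341.3, 419.1], 0.61)]
lid_stay [([475.1, 400.2], 0.69)]
screwdriver [([354.4, 180.5], 0.7), ([230.6, 190.2], 0.36)]
pendant [([478.2, 302.7], 0.72), ([338.1, 263.6], 0.21)]
handwheel_box [([397.4, 208.0], 0.72)]
{'fovy': 71.2580948467138, 'cx': 316.7581616285797, 'cy': 243.71448676909733, 'tool_from_camera': array([[-5.53568059e-04,  9.56140201e-01,  2.92908875e-01,
        -7.51830791e-02],
       [ 7.24708094e-04, -2.92908459e-01,  9.56140214e-01,
        -1.45808065e-01],
       [ 9.99999584e-01,  7.41562116e-04, -5.30777776e-04,
        -1.08814588e-03],
       [ 0.00000000e+00,  0.00000000e+00,  0.00000000e+00,
         1.00000000e+00]])}
```

View pics/top0.png

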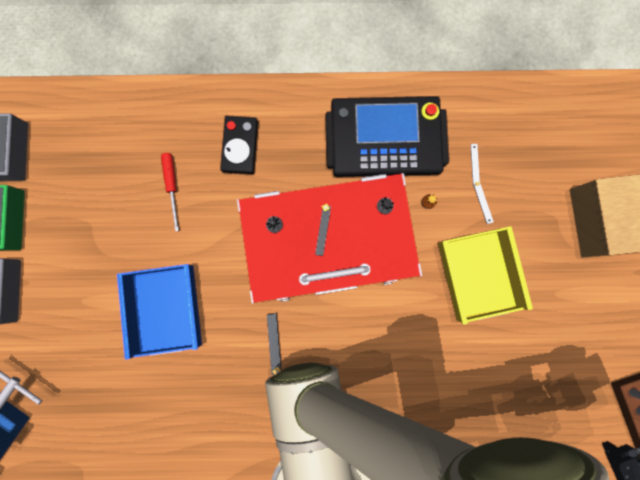

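View pics/side0.png

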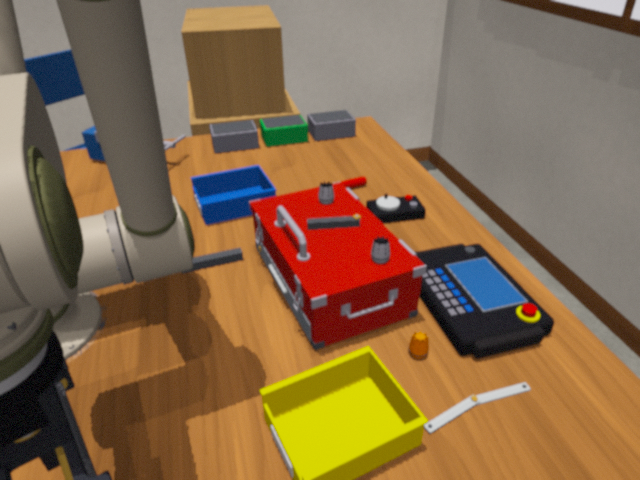

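The top view shows the collets at (275,224) and (386,205). The small tool is on the lid with its insert at (326,208). The handle runs from (305,280) to (366,270), the blue bin is at (158,311) and the yellow at (485,275). The larger tool lies on the bench at (273,345), and the orange decoy is at (429,201).

```bash
cat > h.py <<'E'
import numpy as np, cv2
from scipy.spatial.transform import Rotation as Ro
from rig import *
def ray(cam,uv,st=None):
    m=camera_model(cam);f=240/np.tan(np.radians(m['fovy'])/2)
    d=np.array([(uv[0]-m['cx'])/f,(uv[1]-m['cy'])/f,1.])
    if cam=='wrist':
        T=np.eye(4);T[:3,:3]=st['tool_rot'];T[:3,3]=st['tool_pos'];T=T@m['tool_from_camera']
        return T[:3,3],T[:3,:3]@d
    R=cv2.Rodrigues(m['rvec'])[0];return -R.T@m['tvec'],R.T@d
def at(cam,uv,z,st=None):
    o,d=ray(cam,uv,st);return o+d*(z-o[2])/d[2]
def pose(jaw,tilt=None):
    "tool down, jaws along horizontal angle jaw (rad)"
    y=np.array([0,0,-1.]);z=np.array([np.cos(jaw),np.sin(jaw),0]);return np.c_[np.cross(y,z),y,z]
def move(p,R=None,st=None):
    st=st or observe();R0=np.array(st['tool_rot']);R=R0 if R is None else R
    return np.round(np.r_[R0.T@(np.array(p)-st['tool_pos'])/.6,Ro.from_matrix(R0.T@R).as_rotvec()/(np.pi/2)],4).tolist()
E
python3 - <<'E'
from h import *
np.set_printoptions(precision=3,suppress=True)
P=lambda n,uv,z:print(n,at('top',uv,z))
for uv in((253,302),(421,276),(239,200),(404,175)):P('lid',uv,.12)
P('h',(305,280),.158);P('h',(366,270),.158)
P('cL',(275,224),.14);P('cR',(386,205),.14)
P('ins',(326,208),.137);P('end',(319,254),.136)
for uv,z in(((119,270),.06),((192,264),.06),((200,349),.04),((126,357),.04)):P('blue',uv,z)
for uv,z in(((441,240),.06),((512,228),.06),((530,308),.04),((462,322),.04)):P('yel',uv,z)
for uv,z in(((322.8,190.2),.14),((379.4,249.4),.14),((334.4,221),.13)):print('side',at('side',uv,z))
E
```

```text
lid [0.421 0.138 0.12 ]
lid [ 0.468 -0.197  0.12 ]
lid [0.626 0.167 0.12 ]
lid [ 0.673 -0.169  0.12 ]
h [0.463 0.033 0.158]
h [ 0.481 -0.083  0.158]
cL [0.573 0.092 0.14 ]
cR [ 0.609 -0.128  0.14 ]
ins [ 0.605 -0.009  0.137]
end [0.514 0.006 0.136]
blue [0.489 0.432 0.06 ]
blue [0.5   0.277 0.06 ]
blue [0.319 0.263 0.04 ]
blue [0.305 0.42  0.04 ]
yel [ 0.545 -0.256  0.06 ]
yel [ 0.569 -0.41   0.06 ]
yel [ 0.396 -0.449  0.04 ]
yel [ 0.369 -0.3    0.04 ]
side [0.572 0.109 0.14 ]
side [ 0.609 -0.124  0.14 ]
side [0.566 0.001 0.13 ]
```

```bash
python3 - <<'E'
from h import *
print(move([.56,-.01,.30],pose(np.radians(8))))
E
```

```text
[-0.8642, -0.1021, -0.5638, -0.0, -0.8535, 0.0]
```

Request:
play_rows:
  commands:
    - [-0.4,-0.1021,-0.26,0,-0.43,0]
    - [-0.8642,-0.1021,-0.5638,0,-0.8535,0]
    - [-0.8642,-0.1021,-0.5638,0,-0.8535,0]
    - [-0.8642,-0.1021,-0.5638,0,-0.8535,0]
    - [-0.8642,-0.1021,-0.5638,0,-0.8535,0]
    - [-0.8642,-0.1021,-0.5638,0,-0.8535,0]
    - [-0.8642,-0.1021,-0.5638,0,-0.8535,0]
    - [-0.8642,-0.1021,-0.5638,0,-0.8535,0]
    - [-0.8642,-0.1021,-0.5638,0,-0.8535,0]
    - [-0.8642,-0.1021,-0.5638,0,-0.8535,0]

```text
time: 2.35
tool_pos: [0.5609, -0.008, 0.3003]
tool_rot: [[0.14, 0.0, 0.99], [-0.99, -0.0, 0.14], [0.0, -1.0, 0.0]]
contact_force: [0.5, -1.1, 0.7]
width: 0.0881
```

Request:
play_rows:
  commands:
    - [0,0,0,0,0,0]
    - [0,0,0,0,0,0]

```text
time: 2.6
tool_pos: [0.5597, -0.0102, 0.2998]
tool_rot: [[0.139, -0.001, 0.99], [-0.99, -0.0, 0.139], [0.0, -1.0, -0.001]]
contact_force: [0.4, -0.8, 0.1]
width: 0.088
```

```bash
python3 - <<'E'
from h import *
np.set_printoptions(precision=4,suppress=True)
s=observe();im=get_image('wrist');cv2.imwrite('pics/w1.png',im[:,:,::-1])
im=get_image('top');cv2.imwrite('pics/t1.png',im[:,:,::-1])
print(s['time'],s['tool_pos'],s['tool_rot'],s['qpos'],s['contact_force'])
for n,z in(('collet_a',.14),('turning_tool',.136),('lid_handle',.158)):
    for d in find_in('wrist',n):print(n,d,at('wrist',d['at'],z,s))
print(move([.56,-.01,.30],pose(np.radians(8))))
E
```

```text
2.6 [ 0.5597 -0.0102  0.2998] [[ 0.1395 -0.0006  0.9902]
 [-0.9902 -0.0001  0.1395]
 [ 0.0001 -1.     -0.0006]] [-0.2295  0.3641  1.1477 -0.0003  1.6303 -0.3695] [ 0.3576 -0.8163  0.0812]
collet_a {'at': [352.6, 106.9], 'conf': 0.96} [0.5743 0.0976 0.14  ]
collet_a {'at': [349.6, 338.1], 'conf': 0.59} [ 0.6096 -0.1241  0.14  ]
turning_tool {'at': [128.6, 75.1], 'conf': 0.96} [0.3846 0.0961 0.136 ]
lid_handle {'at': [302.8, 171.9], 'conf': 0.89} [0.5399 0.0396 0.158 ]
[-0.0015, 0.0003, 0.0009, -0.0001, -0.001, 0.0]
```

View pics/w1.png

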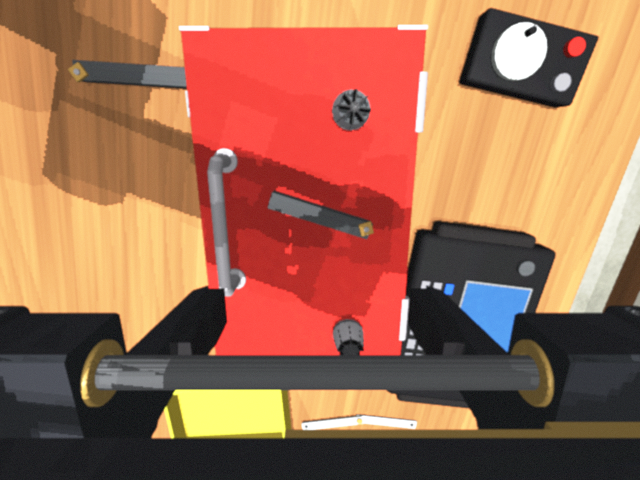

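The wrist view shows the left collet's top at (351,109) and the right collet at (349,338). The tool runs from (272,202) to its insert at (365,229).

```bash
python3 - <<'E'
from h import *
np.set_printoptions(precision=4,suppress=True)
s=observe()
for n,uv,z in(('L',(351,109),.16),('Ltop2',(351,109),.15),('Rtop',(348,328),.16),('ins',(365,229),.137),('end',(272,200),.136),('h1',(226,158),.158),('h2',(237,281),.158),('c',(181,28),.12),('c',(427,28),.12)):print(n,at('wrist',uv,z,s))
p=[.5745,.0975]
print(move([*p,.22],pose(np.radians(8))),-(.22-.124)/.6)
E
```

```text
L [0.5718 0.093  0.16  ]
Ltop2 [0.5726 0.094  0.15  ]
Rtop [ 0.602  -0.1019  0.16  ]
ins [ 0.6047 -0.0078  0.137 ]
end [0.5142 0.0075 0.136 ]
h1 [0.4751 0.0413 0.158 ]
h2 [ 0.4919 -0.0685  0.158 ]
c [0.4211 0.1403 0.12  ]
c [0.6283 0.1692 0.12  ]
[-0.1756, 0.1336, 0.0494, -0.0001, -0.001, 0.0] -0.16
```

Request:
play_rows:
  commands:
    - [-0.169,0.1,0.0445,0,0,0]
    - [-0.169,0.166,0.0445,0,0,0]
    - [-0.169,0.166,0.0445,0,0,0]
    - [-0.169,0.166,0.0445,0,0,0]
    - [-0.169,0.22,0.0445,0,0,0]
    - [-0.169,0.27,0.0445,0,0,0]
    - [-0.169,0.293,0.0445,0,0,0]
    - [-0.169,0.293,0.0445,0,0,0]
    - [-0.169,0.293,0.0445,0,0,0]

```text
time: 3.98
tool_pos: [0.5731, 0.0938, 0.1257]
tool_rot: [[0.139, 0.003, 0.99], [-0.99, -0.0, 0.139], [0.0, -1.0, 0.002]]
contact_force: [0.1, 0.1, -0.2]
width: 0.088
```

Request:
play_rows:
  commands:
    - [0,0,0,0,0,0]
    - [0,0,0,0,0,0]
    - [0,0,0,0,0,0]
    - [0,0,0,0,0,0]
    - [0,0,0,0,0,0]
  fingers: -1

```text
time: 4.6
tool_pos: [0.5723, 0.0942, 0.1242]
tool_rot: [[0.139, -0.0, 0.99], [-0.99, 0.0, 0.139], [-0.0, -1.0, -0.0]]
contact_force: [0.7, 0.0, -0.2]
width: 0.0405
```

Request:
play_rows:
  commands:
    - [0,0,0,0,0,0]
    - [0,0,0,0,0,0]
    - [0,-0.05,0,0,0,0]
    - [0,-0.13,0,0,0,0]
    - [0,-0.13,0,0,0,0]

```text
time: 5.22
tool_pos: [0.5734, 0.0942, 0.2054]
tool_rot: [[0.139, 0.006, 0.99], [-0.99, -0.0, 0.139], [0.001, -1.0, 0.006]]
contact_force: [-0.7, -0.4, -1.6]
width: 0.0321
```

```bash
python3 - <<'E'
from h import *
s=observe();print(s['tool_pos'],s['width'])
R=pose(np.radians(4))
print(move([.40,.383,.2],R),move([.40,.383,.10],R),move([.40,.383,.0105],R))
E
```

```text
[0.57342178 0.09419236 0.20536535] 0.0320690953060212
[-0.5169, 0.007, -0.2192, -0.004, 0.0445, 0.0006] [-0.5171, 0.1736, -0.2203, -0.004, 0.0445, 0.0006] [-0.5173, 0.3228, -0.2212, -0.004, 0.0445, 0.0006]
```

Request:
play_rows:
  commands:
    - [-0.517,0.0,-0.22,0,-0.0445,0]
    - [-0.517,0.0,-0.22,0,0.0445,0]
    - [-0.517,0.0,-0.22,0,0.0445,0]
    - [-0.517,0.0,-0.22,0,0.0445,0]
    - [-0.517,0.0,-0.22,0,0.0445,0]
    - [-0.517,0.0,-0.22,0,0.0445,0]
    - [-0.517,0.0,-0.22,0,0.0445,0]
    - [-0.517,0.09,-0.22,0,0.0445,0]
    - [-0.517,0.17,-0.22,0,0.0445,0]
    - [-0.517,0.17,-0.22,0,0.0445,0]

```text
time: 6.48
tool_pos: [0.3975, 0.3809, 0.0972]
tool_rot: [[0.068, -0.007, 0.998], [-0.998, -0.004, 0.068], [0.004, -1.0, -0.007]]
contact_force: [-0.9, 0.4, -1.1]
width: 0.0319
```

Request:
play_rows:
  commands:
    - [0,0.07,0,0,0,0]
    - [0,0.11,0,0,0,0]
    - [0,0.135,0,0,0,0]
    - [0,0.149,0,0,0,0]
    - [0,0.149,0,0,0,0]
    - [0,0.149,0,0,0,0]

```text
time: 7.22
tool_pos: [0.3989, 0.3832, 0.0117]
tool_rot: [[0.07, 0.001, 0.998], [-0.998, 0.001, 0.07], [-0.001, -1.0, 0.001]]
contact_force: [-0.1, 0.3, -1.7]
width: 0.0319
```

```bash
python3 - <<'E'
from h import *
s=observe();print(s['tool_pos'],s['width'],s['contact_force'])
a=get_image('wrist');b=get_image('top')
cv2.imwrite('pics/p1.png',np.hstack([cv2.resize(a,(400,300)),b[200:500,60:460]])[:,:,::-1] if 0 else np.hstack([cv2.resize(a,(400,300)),cv2.resize(b[200:425,80:380],(400,300))])[:,:,::-1])
E
```

```text
[0.39885421 0.38318824 0.01168585] 0.0318557779676509 [-0.11095404  0.33749769 -1.68394036]
```

View pics/p1.png

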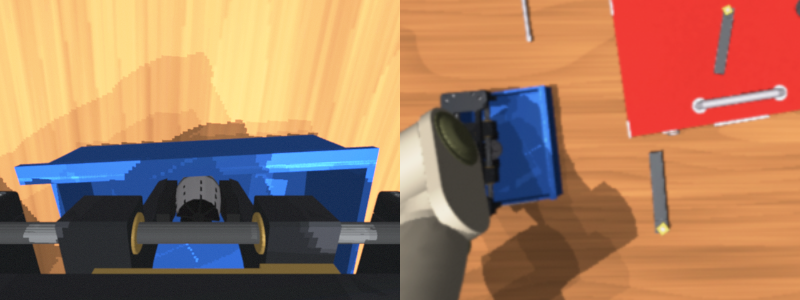

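The collet stands in the blue bin near its outer wall, with the fingers clear of the walls, so I'll release it.

Request:
play_rows:
  commands:
    - [0,0.003,0,0,0,0]
    - [0,0.003,0,0,0,0]

```text
time: 7.58
tool_pos: [0.3983, 0.3829, 0.009]
tool_rot: [[0.07, -0.0, 0.998], [-0.998, -0.0, 0.07], [0.0, -1.0, -0.0]]
contact_force: [-1.0, 0.2, -1.6]
width: 0.0319
```

Request:
play_rows:
  commands:
    - [0,0,0,0,0,0]
    - [0,0,0,0,0,0]
    - [0,0,0,0,0,0]
    - [0,-0.08,0,0,0,0]
    - [0,-0.18,0,0,0,0]
    - [0,-0.28,0,0,0,0]
    - [0,-0.35,0,0,0,0]
    - [0,-0.35,0,0,0,0]
  fingers: 0.25

```text
time: 8.57
tool_pos: [0.3992, 0.3835, 0.2222]
tool_rot: [[0.07, 0.006, 0.998], [-0.998, 0.004, 0.07], [-0.003, -1.0, 0.006]]
contact_force: [-0.6, -0.5, 0.2]
width: 0.0551
```

```bash
python3 - <<'E'
from h import *
s=observe();print(s['tool_pos'],s['width'],s['contact_force'])
R=pose(np.radians(8))
print(move([.609,-.125,.21],R,s),(.21-.124)/.6)
a=get_image('wrist');b=get_image('top')
for d in find_in('wrist','collet_a'):print(d,at('wrist',d['at'],.024,s))
for d in find_in('top','collet_a'):print(d,at('top',d['at'],.14),at('top',d['at'],.024))
E
```

```text
[0.39919895 0.3835235  0.22220278] 0.055072079013109794 [-0.59784407 -0.54799265  0.23489236]
[0.87, 0.0193, 0.2895, -0.0038, -0.0444, -0.0019] 0.14333333333333334
{'at': [315.5, 217.3], 'conf': 0.91} [0.39809707 0.38452788 0.024     ]
{'at': [149.9, 314.0], 'conf': 0.73} [0.40183615 0.33293028 0.14      ] [0.39324807 0.37800156 0.024     ]
{'at': [384.8, 204.0], 'conf': 0.71} [ 0.61068984 -0.12518581  0.14      ] [ 0.6307275  -0.14290448  0.024     ]
{'at': [429.2, 201.3], 'conf': 0.44} [ 0.61504932 -0.21326586  0.14      ] [ 0.6356845  -0.24305689  0.024     ]
```

Request:
play_rows:
  commands:
    - [0.87,0.0,0.29,0,-0.0444,0]
    - [0.87,0.0,0.29,0,-0.0444,0]
    - [0.87,0.0,0.29,0,-0.0444,0]
    - [0.87,0.0,0.29,0,-0.0444,0]
    - [0.87,0.0,0.29,0,-0.0444,0]
    - [0.87,0.0,0.29,0,-0.0444,0]
    - [0.87,0.0,0.29,0,-0.0444,0]
    - [0.87,0.0,0.29,0,-0.0444,0]
    - [0.87,0.0,0.29,0,-0.0444,0]
    - [0.87,0.0,0.29,0,-0.0444,0]
  fingers: 0.7

```text
time: 10.02
tool_pos: [0.6086, -0.1287, 0.2165]
tool_rot: [[0.135, -0.003, 0.991], [-0.991, 0.001, 0.135], [-0.001, -1.0, -0.003]]
contact_force: [-0.4, 1.0, -0.2]
width: 0.0749
```

Request:
play_rows:
  commands:
    - [0,0,0,0,0,0]

```text
time: 10.15
tool_pos: [0.6079, -0.125, 0.2179]
tool_rot: [[0.139, -0.002, 0.99], [-0.99, 0.001, 0.139], [-0.001, -1.0, -0.002]]
contact_force: [-0.2, -0.1, 0.9]
width: 0.0748
```

```bash
python3 - <<'E'
from h import *
s=observe();print(s['tool_pos'],s['width'])
R=pose(np.radians(8))
a=get_image('wrist');cv2.imwrite('pics/w2.png',a[:,:,::-1])
for d in find_in('wrist','collet_a'):print(d,at('wrist',d['at'],.14,s),at('wrist',d['at'],.15,s))
print(move([.6095,-.125,.124],R,s))
E
```

```text
[ 0.60790581 -0.12495717  0.21790289] 0.07484982932343821
{'at': [323.0, 254.0], 'conf': 0.93} [ 0.61120508 -0.12362994  0.14      ] [ 0.6105571  -0.12030777  0.15      ]
{'at': [327.0, 319.6], 'conf': 0.62} [ 0.62171137 -0.17458913  0.14      ] [ 0.62059398 -0.16899017  0.15      ]
[0.0007, 0.1565, 0.0029, 0.0012, 0.0, -0.0009]
```

Request:
play_rows:
  commands:
    - [-0.002,0.08,0.004,0,0,0]
    - [-0.002,0.13,0.004,0,0,0]
    - [-0.002,0.1565,0.004,0,0,0]
    - [-0.002,0.1565,0.004,0,0,0]
    - [-0.002,0.1565,0.004,0,0,0]

```text
time: 10.88
tool_pos: [0.6112, -0.1241, 0.1266]
tool_rot: [[0.139, 0.002, 0.99], [-0.99, -0.001, 0.139], [0.001, -1.0, 0.002]]
contact_force: [0.3, 0.1, -0.9]
width: 0.0745
```

Request:
play_rows:
  commands:
    - [0,0,0,0,0,0]
    - [0,0,0,0,0,0]
    - [0,0,0,0,0,0]
    - [0,0,0,0,0,0]
    - [0,0,0,0,0,0]
    - [0,0,0,0,0,0]
    - [0,-0.05,0,0,0,0]
    - [0,-0.14,0,0,0,0]
    - [0,-0.14,0,0,0,0]
  fingers: -1

```text
time: 12.0
tool_pos: [0.6119, -0.1245, 0.2131]
tool_rot: [[0.139, 0.007, 0.99], [-0.99, -0.003, 0.139], [0.004, -1.0, 0.007]]
contact_force: [-0.6, -0.1, -1.5]
width: 0.032
```

```bash
python3 - <<'E'
from h import *
s=observe();print(s['tool_pos'],s['width'])
R=pose(np.radians(4))
q=[.405,.318]
print(move([*q,.21],R,s),move([*q,.10],R,s))
E
```

```text
[ 0.61189375 -0.12453685  0.21308256] 0.03201658495728594
[-0.7784, 0.0005, -0.2388, -0.0045, 0.0445, 0.0023] [-0.7791, 0.1838, -0.2401, -0.0045, 0.0445, 0.0023]
```

Request:
play_rows:
  commands:
    - [-0.779,0,-0.239,0,0.0445,0]
    - [-0.779,0,-0.239,0,0.0445,0]
    - [-0.779,0,-0.239,0,0.0445,0]
    - [-0.779,0,-0.239,0,0.0445,0]
    - [-0.779,0,-0.239,0,0.0445,0]
    - [-0.779,0,-0.239,0,0.0445,0]
    - [-0.779,0,-0.239,0,0.0445,0]
    - [-0.779,0,-0.239,0,0.0445,0]
    - [-0.779,0,-0.239,0,0.0445,0]
    - [-0.779,0,-0.239,0,0.0445,0]

```text
time: 13.25
tool_pos: [0.4035, 0.3183, 0.2083]
tool_rot: [[0.07, -0.001, 0.998], [-0.998, -0.001, 0.07], [0.001, -1.0, -0.001]]
contact_force: [-0.1, -0.4, -2.0]
width: 0.0318
```

Request:
play_rows:
  commands:
    - [0,0.08,0,0,0,0]
    - [0,0.18,0,0,0,0]
    - [0,0.26,0,0,0,0]
    - [0,0.29,0,0,0,0]
    - [0,0.29,0,0,0,0]
    - [0,0.29,0,0,0,0]

```text
time: 14.0
tool_pos: [0.4045, 0.3184, 0.0359]
tool_rot: [[0.068, 0.001, 0.998], [-0.998, 0.001, 0.068], [-0.001, -1.0, 0.001]]
contact_force: [0.7, 0.5, -1.6]
width: 0.032
```

```bash
python3 - <<'E'
from h import *
s=observe();print(s['tool_pos'],s['width'],s['contact_force'])
E
```

```text
[0.40447907 0.31837555 0.03591499] 0.03200409257936267 [ 0.67493509  0.54843785 -1.57017836]
```

Request:
play_rows:
  commands:
    - [0,0.025,0,0,0,0]
    - [0,0.043,0,0,0,0]
    - [0,0.043,0,0,0,0]
    - [0,0.043,0,0,0,0]

```text
time: 14.5
tool_pos: [0.4035, 0.3188, 0.009]
tool_rot: [[0.07, -0.0, 0.998], [-0.998, -0.0, 0.07], [0.0, -1.0, -0.0]]
contact_force: [0.8, 0.4, -1.1]
width: 0.032
```

Request:
play_rows:
  commands:
    - [0,0,0,0,0,0]
    - [0,0,0,0,0,0]
    - [0,0,0,0,0,0]
    - [0,-0.08,0,0,0,0]
    - [0,-0.18,0,0,0,0]
    - [0,-0.28,0,0,0,0]
    - [0,-0.35,0,0,0,0]
    - [0,-0.35,0,0,0,0]
  fingers: 0.25

```text
time: 15.5
tool_pos: [0.4044, 0.3193, 0.2223]
tool_rot: [[0.07, 0.006, 0.998], [-0.998, 0.003, 0.07], [-0.002, -1.0, 0.006]]
contact_force: [0.1, -0.3, -0.2]
width: 0.0552
```

```bash
python3 - <<'E'
from h import *
s=observe();print(s['tool_pos'],s['width'],s['contact_force'],s['qpos'])
a=get_image('wrist');b=get_image('top')
for d in find_in('wrist','collet_a'):print(d,at('wrist',d['at'],.024,s))
cv2.imwrite('pics/p2.png',np.hstack([cv2.resize(a,(400,300)),cv2.resize(b[150:375,80:380],(400,300))])[:,:,::-1])
for j in(81,-99):print(j,move([.5595,-.001,.2],pose(np.radians(j)),s))
E
```

```text
[0.40442186 0.31925687 0.22231873] 0.05521920675287043 [ 0.08534326 -0.25960383 -0.15251737] [4.38165349e-01 3.30232752e-01 1.42562701e+00 3.88745978e-05
 1.37912718e+00 3.68402391e-01]
{'at': [312.7, 152.5], 'conf': 0.82} [0.39606435 0.38537555 0.024     ]
{'at': [317.9, 218.4], 'conf': 0.8} [0.40597123 0.3190966  0.024     ]
81 [0.5506, 0.0372, 0.2204, -0.0043, -0.8556, 0.0013]
-99 [0.5506, 0.0372, 0.2204, -0.0014, 1.1444, -0.0046]
```

View pics/p2.png

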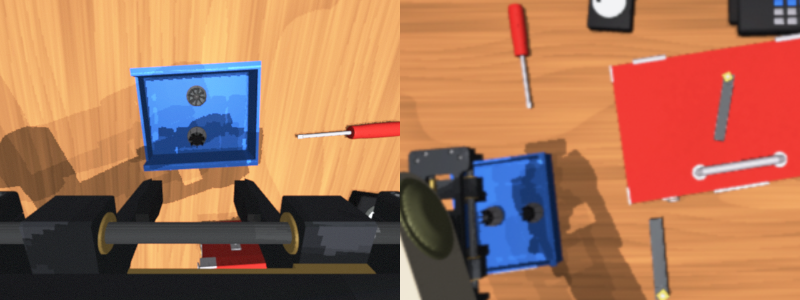

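Both collets stand in the blue bin. Next is the turning tool.

Request:
play_rows:
  commands:
    - [0.55,0.03,0.22,0,-0.856,0]
    - [0.55,0.03,0.22,0,-0.856,0]
    - [0.55,0.03,0.22,0,-0.856,0]
    - [0.55,0.03,0.22,0,-0.856,0]
    - [0.55,0.03,0.22,0,-0.856,0]
    - [0.55,0.03,0.22,0,-0.856,0]
    - [0.55,0.03,0.22,0,-0.856,0]
    - [0.55,0.03,0.22,0,-0.856,0]
    - [0.55,0.03,0.22,0,-0.856,0]
    - [0.55,0.03,0.22,0,-0.856,0]

```text
time: 16.9
tool_pos: [0.5579, -0.0009, 0.2006]
tool_rot: [[0.987, -0.001, 0.158], [-0.158, 0.0, 0.987], [-0.001, -1.0, 0.0]]
contact_force: [-0.1, 0.2, 0.2]
width: 0.0547
```

Request:
play_rows:
  commands:
    - [0,0,0,0,0,0]
    - [0,0,0,0,0,0]

```text
time: 17.15
tool_pos: [0.5582, -0.001, 0.2013]
tool_rot: [[0.988, -0.0, 0.156], [-0.156, -0.0, 0.988], [-0.0, -1.0, -0.0]]
contact_force: [-0.5, 0.5, -0.7]
width: 0.0551
```

```bash
python3 - <<'E'
from h import *
s=observe();print(s['tool_pos'],s['width'],s['qpos'])
a=get_image('wrist');cv2.imwrite('pics/w3.png',a[:,:,::-1])
for d in find_in('wrist','turning_tool'):print(d,at('wrist',d['at'],.136,s))
print(move([.5595,-.001,.124],pose(np.radians(81)),s))
E
```

```text
[ 0.55815216 -0.0010457   0.20129169] 0.05506466060535789 [-2.13960429e-01  4.24178285e-01  1.33919451e+00 -3.45125512e-05
  1.37826212e+00 -1.62773950e+00]
{'at': [319.3, 254.5], 'conf': 0.93} [0.55389582 0.00217296 0.136     ]
{'at': [413.3, 8.0], 'conf': 0.84} [0.42228641 0.07424024 0.136     ]
[0.0022, 0.1288, 0.0004, 0.0, 0.0, -0.0]
```

View pics/w3.png

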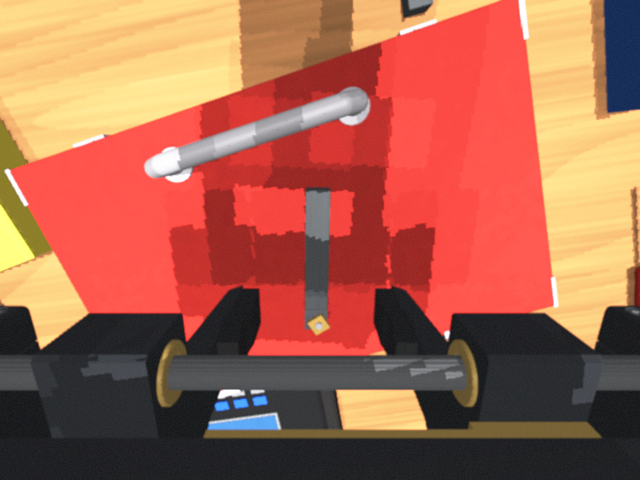

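The tool lies centred between the fingers (column 318) and aligned with them. I'll descend, grip and lift.

Request:
play_rows:
  commands:
    - [0.002,0.07,0,0,0,0]
    - [0.002,0.11,0,0,0,0]
    - [0.002,0.13,0,0,0,0]
    - [0.002,0.13,0,0,0,0]
    - [0.002,0.13,0,0,0,0]

```text
time: 17.88
tool_pos: [0.5599, -0.0015, 0.1244]
tool_rot: [[0.988, 0.002, 0.156], [-0.156, -0.0, 0.988], [0.002, -1.0, -0.0]]
contact_force: [0.4, 0.1, -0.6]
width: 0.0549
```

Request:
play_rows:
  commands:
    - [0,0,0,0,0,0]
    - [0,0,0,0,0,0]
    - [0,0,0,0,0,0]
    - [0,0,0,0,0,0]
    - [0,0,0,0,0,0]
    - [0,0,0,0,0,0]
    - [0,-0.05,0,0,0,0]
    - [0,-0.14,0,0,0,0]
    - [0,-0.14,0,0,0,0]
  fingers: -1

```text
time: 19.0
tool_pos: [0.5607, -0.0016, 0.2108]
tool_rot: [[0.988, 0.007, 0.156], [-0.156, -0.002, 0.988], [0.007, -1.0, -0.0]]
contact_force: [-0.5, -0.4, -2.3]
width: 0.016
```

```bash
python3 - <<'E'
from h import *
s=observe();print(s['tool_pos'],s['width'],s['contact_force'])
for z in(.2,.05,.01):print(move([.47,-.355,z],pose(np.radians(100)),s))
E
```

```text
[ 0.56070577 -0.00163171  0.21075088] 0.01597284869981074 [-0.48488524 -0.38137878 -2.31280994]
[-0.0577, 0.0177, -0.6053, 0.001, -0.2107, 0.0045]
[-0.0595, 0.2677, -0.6052, 0.001, -0.2107, 0.0045]
[-0.06, 0.3344, -0.6052, 0.001, -0.2107, 0.0045]
```

Request:
play_rows:
  commands:
    - [-0.059,0,-0.605,0,-0.21,0]
    - [-0.059,0,-0.605,0,-0.21,0]
    - [-0.059,0,-0.605,0,-0.21,0]
    - [-0.059,0,-0.605,0,-0.21,0]
    - [-0.059,0,-0.605,0,-0.21,0]
    - [-0.059,0,-0.605,0,-0.21,0]
    - [-0.059,0,-0.605,0,-0.21,0]
    - [-0.059,0.05,-0.605,0,-0.21,0]
    - [-0.059,0.12,-0.605,0,-0.21,0]
    - [-0.059,0.12,-0.605,0,-0.21,0]

```text
time: 20.25
tool_pos: [0.4669, -0.3522, 0.1322]
tool_rot: [[0.985, -0.005, -0.173], [0.173, 0.006, 0.985], [-0.004, -1.0, 0.007]]
contact_force: [0.7, -0.5, -1.3]
width: 0.0158
```

Request:
play_rows:
  commands:
    - [0,0.08,0,0,0,0]
    - [0,0.14,0,0,0,0]
    - [0,0.17,0,0,0,0]
    - [0,0.17,0,0,0,0]

```text
time: 20.75
tool_pos: [0.4681, -0.354, 0.0335]
tool_rot: [[0.985, -0.001, -0.173], [0.173, 0.001, 0.985], [-0.0, -1.0, 0.001]]
contact_force: [0.6, 0.2, -1.1]
width: 0.0157
```

```bash
python3 - <<'E'
from h import *
s=observe();print(s['tool_pos'],s['width'],s['contact_force'])
a=get_image('wrist');b=get_image('side')
cv2.imwrite('pics/p3.png',np.hstack([cv2.resize(a,(400,300)),cv2.resize(b[255:480,220:520],(400,300))])[:,:,::-1])
E
```

```text
[ 0.46812213 -0.35402867  0.03354271] 0.015663239387356163 [ 0.60212029  0.1756356  -1.14526266]
```

View pics/p3.png

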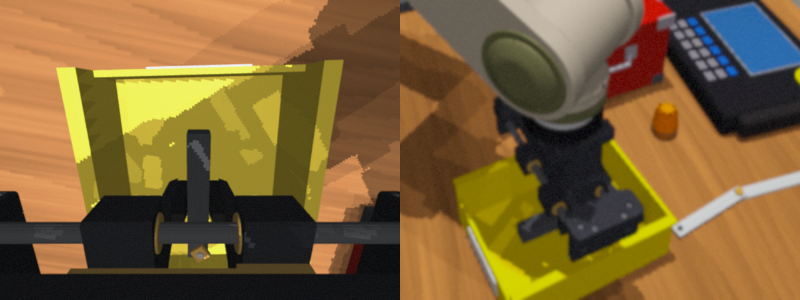

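The tool is well inside the yellow bin, so I'll set it down.

Request:
play_rows:
  commands:
    - [0,0.025,0,0,0,0]
    - [0,0.04,0,0,0,0]
    - [0,0.04,0,0,0,0]
    - [0,0.04,0,0,0,0]

```text
time: 21.35
tool_pos: [0.4679, -0.3546, 0.0094]
tool_rot: [[0.985, 0.0, -0.172], [0.172, -0.0, 0.985], [0.0, -1.0, -0.0]]
contact_force: [-0.3, 0.2, -1.6]
width: 0.0154
```

Request:
play_rows:
  commands:
    - [0,0,0,0,0,0]
    - [0,0,0,0,0,0]
    - [0,0,0,0,0,0]
    - [0,-0.08,0,0,0,0]
    - [0,-0.18,0,0,0,0]
    - [0,-0.28,0,0,0,0]
    - [0,-0.38,0,0,0,0]
    - [0,-0.45,0,0,0,0]
    - [0,-0.45,0,0,0,0]
  fingers: -0.1

```text
time: 22.48
tool_pos: [0.4683, -0.3549, 0.2827]
tool_rot: [[0.985, 0.005, -0.173], [0.173, -0.005, 0.985], [0.004, -1.0, -0.006]]
contact_force: [-0.2, 0.2, 0.1]
width: 0.0398
```

```bash
python3 - <<'E'
from h import *
s=observe();print(s['tool_pos'],s['width'],s['contact_force'])
a=get_image('wrist');
for d in find_in('wrist','turning_tool'):print(d,at('wrist',d['at'],.02,s))
print(move([.473,-.026,.28],pose(np.radians(12)),s))
E
```

```text
[ 0.46834309 -0.35494464  0.28272604] 0.039807140650459594 [-0.22098928  0.23018573  0.10220653]
{'at': [320.4, 202.6], 'conf': 0.81} [ 0.46433341 -0.35135004  0.02      ]
[0.1022, 0.0018, 0.5387, 0.0012, 0.977, 0.0047]
```

Request:
play_rows:
  commands:
    - [0.102,0,0.539,0,1.0,0]
    - [0.102,0,0.539,0,1.0,0]
    - [0.102,0,0.539,0,1.0,0]
    - [0.102,0,0.539,0,1.0,0]
    - [0.102,0,0.539,0,1.0,0]
    - [0.102,0,0.539,0,1.0,0]
    - [0.102,0,0.539,0,1.0,0]
    - [0.102,0,0.539,0,1.0,0]
    - [0.102,0,0.539,0,1.0,0]
    - [0.102,0,0.539,0,1.0,0]
  fingers: 0.4

```text
time: 23.82
tool_pos: [0.4719, -0.0252, 0.2779]
tool_rot: [[0.174, -0.003, 0.985], [-0.985, 0.001, 0.174], [-0.001, -1.0, -0.003]]
contact_force: [-0.8, -0.3, -0.8]
width: 0.0617
```

Request:
play_rows:
  commands:
    - [0,0,0,0,0,0]
    - [0,0,0,0,0,0]

```text
time: 24.08
tool_pos: [0.4723, -0.0254, 0.279]
tool_rot: [[0.174, -0.001, 0.985], [-0.985, 0.0, 0.174], [-0.0, -1.0, -0.001]]
contact_force: [0.1, -0.0, -0.1]
width: 0.0617
```

```bash
python3 - <<'E'
from h import *
s=observe();print(s['tool_pos'],s['width'],s['qpos'])
a=get_image('wrist');cv2.imwrite('pics/w4.png',a[:,:,::-1])
for d in find_in('wrist','lid_handle'):print(d,at('wrist',d['at'],.158,s))
E
```

```text
[ 0.47227866 -0.02537142  0.27900781] 0.061710012199229204 [-3.04733954e-01  2.15686688e-01  1.42041548e+00 -1.10886259e-06
  1.50608229e+00 -4.79291687e-01]
{'at': [399.2, 165.4], 'conf': 0.56} [0.52432491 0.04363886 0.158     ]
{'at': [398.1, 164.5], 'conf': 0.24} [0.52331626 0.04415336 0.158     ]
```

View pics/w4.png

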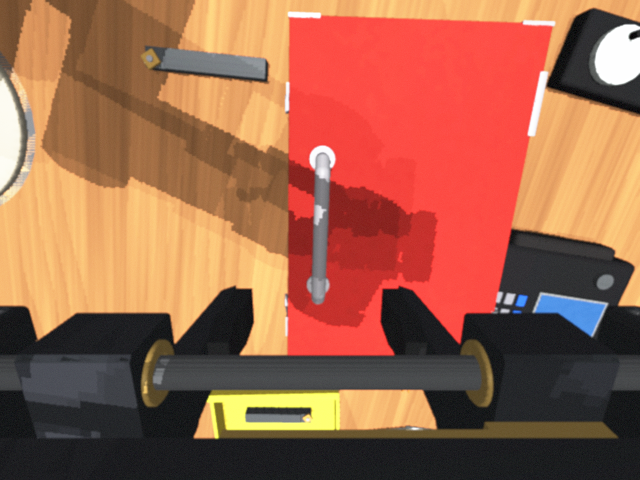

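```bash
python3 - <<'E'
from h import *
np.set_printoptions(precision=4,suppress=True)
s=observe()
a=at('wrist',(322,157),.158,s);b=at('wrist',(318,295),.158,s);print(a,b,(a+b)/2,np.linalg.norm(a-b),np.degrees(np.arctan2(b[0]-a[0],a[1]-b[1])))
E
```

```text
[0.4642 0.0394 0.158 ] [ 0.4816 -0.0763  0.158 ] [ 0.4729 -0.0184  0.158 ] 0.11699415490819828 8.55068940535424
```

The handle bar is centred between the fingers (column about 320, rows 157–295). I'll descend on it and grip.

Request:
play_rows:
  commands:
    - [0,0.09,0.0025,0,0.017,0]
    - [0,0.17,0.0025,0,0.017,0]
    - [0,0.21,0.0025,0,0.017,0]
    - [0,0.2333,0.0025,0,0.017,0]
    - [0,0.2333,0.0025,0,0.017,0]
    - [0,0.2333,0.0025,0,0.017,0]

```text
time: 24.92
tool_pos: [0.4742, -0.0252, 0.14]
tool_rot: [[0.146, 0.001, 0.989], [-0.989, -0.0, 0.146], [0.0, -1.0, 0.001]]
contact_force: [-0.9, 0.0, -0.4]
width: 0.0618
```

Request:
play_rows:
  commands:
    - [0,0,0,0,0,0]
    - [0,0,0,0,0,0]
    - [0,0,0,0,0,0]
    - [0,0,0,0,0,0]
    - [0,0,0,0,0,0]
    - [0,0,0,0,0,0]
    - [0,0,0,0,0,0]
  fingers: -1

```text
time: 25.8
tool_pos: [0.4748, -0.025, 0.1395]
tool_rot: [[0.146, 0.002, 0.989], [-0.989, 0.0, 0.146], [0.0, -1.0, 0.002]]
contact_force: [5.1, 1.6, -2.7]
width: 0.0106
```

```bash
python3 - <<'E'
from h import *
np.set_printoptions(precision=4,suppress=True)
s=observe();print(s['tool_pos'],s['tool_rot'],s['width'],s['contact_force'],s['torque'],s['qpos'])
# arc: grasp point = tcp - .019*y_tool ; tool tilts by fraction of lid angle about chest -y... 
R0=np.array(s['tool_rot']);g0=np.array(s['tool_pos'])-.019*R0[:,1]
X=np.array([np.cos(np.radians(8.5)),np.sin(np.radians(8.5)),0]);Z=np.array([0,0,1.]);Y=np.cross(Z,X)
hinge=g0+.18*X-.042*Z;print(hinge)
for th in range(5,65,5):
    t=np.radians(th);k=np.radians(25*th/60)
    g=hinge+(-.18*np.cos(t)+.042*np.sin(t))*X+(.18*np.sin(t)+.042*np.cos(t))*Z
    R=Ro.from_rotvec(Y*k).as_matrix()@R0
    print(th,np.round(move(g+.019*R[:,1],R,s),3).tolist())
E
```

```text
[ 0.4748 -0.025   0.1395] [[ 0.1459  0.0024  0.9893]
 [-0.9893  0.0002  0.1459]
 [ 0.0001 -1.      0.0024]] 0.010619784924402152 [ 5.0614  1.6034 -2.7058] [ 0.2535 -0.7251 -0.0161] [-0.3029  0.3568  1.6583  0.001   1.1242 -0.4497]
[0.6528 0.0016 0.1165]
5 [-0.0, -0.026, 0.006, -0.023, -0.0, -0.0]
10 [-0.0, -0.051, 0.014, -0.046, -0.0, -0.0]
15 [-0.0, -0.075, 0.025, -0.069, -0.0, -0.0]
20 [-0.0, -0.099, 0.038, -0.093, -0.0, -0.0]
25 [-0.0, -0.121, 0.052, -0.116, -0.0, -0.0]
30 [-0.0, -0.141, 0.069, -0.139, -0.0, -0.0]
35 [-0.0, -0.16, 0.087, -0.162, -0.0, -0.0]
40 [-0.0, -0.178, 0.106, -0.185, -0.0, -0.0]
45 [-0.0, -0.193, 0.128, -0.208, -0.0, -0.0]
50 [-0.0, -0.206, 0.15, -0.232, -0.0, -0.0]
55 [-0.0, -0.218, 0.174, -0.255, -0.0, -0.0]
60 [-0.0, -0.227, 0.198, -0.278, -0.0, -0.0]
```

Width 10.6 mm on the 12 mm bar, and the implied hinge position (0.653, 0.002, 0.1165) matches the chest geometry. I'll raise the lid along the arc.

Request:
play_rows:
  commands:
    - [0,-0.013,0.003,-0.012,0,0]
    - [0,-0.026,0.006,-0.023,0,0]
    - [0,-0.038,0.01,-0.035,0,0]
    - [0,-0.051,0.014,-0.046,0,0]
    - [0,-0.063,0.019,-0.058,0,0]
    - [0,-0.075,0.025,-0.069,0,0]
    - [0,-0.087,0.031,-0.081,0,0]
    - [0,-0.099,0.038,-0.093,0,0]
    - [0,-0.121,0.052,-0.116,0,0]
    - [0,-0.141,0.069,-0.139,0,0]

```text
time: 27.05
tool_pos: [0.5151, -0.0191, 0.2231]
tool_rot: [[0.146, -0.216, 0.965], [-0.989, -0.031, 0.143], [-0.0, -0.976, -0.219]]
contact_force: [6.3, -1.2, -10.5]
width: 0.0104
```

```bash
cat > arc.py <<'E'
from h import *
np.set_printoptions(precision=4,suppress=True)
s=observe();print(s['tool_pos'],s['width'],s['contact_force'],s['torque'],s['qpos'])
R0=np.array(s['tool_rot']);g0=np.array(s['tool_pos'])-.019*R0[:,1]
X=np.array([np.cos(np.radians(8.5)),np.sin(np.radians(8.5)),0]);Z=np.array([0,0,1.]);Y=np.cross(Z,X)
hinge=np.array([.6528,.0016,.1165])
v=g0-hinge;print('lid',np.degrees(np.arctan2(v[2],-v@X)-np.arctan2(.042,.18)),np.hypot(v[2],v@X),np.hypot(.18,.042))
Rb=np.array([[.1459,.0024,.9893],[-.9893,.0002,.1459],[.0001,-1,.0024]])
for th in range(30,62,5):
    t=np.radians(th);k=np.radians(25*th/60)
    g=hinge+(-.18*np.cos(t)+.042*np.sin(t))*X+(.18*np.sin(t)+.042*np.cos(t))*Z
    R=Ro.from_rotvec(Y*k).as_matrix()@Rb
    print(th,np.round(move(g+.019*R[:,1],R,s),3).tolist())
E
python3 arc.py
```

```text
[ 0.5151 -0.0191  0.2231] 0.010352382901199412 [  6.3319  -1.2352 -10.5126] [-0.2119 -1.152   0.0736] [-0.2275  0.4306  1.2806 -0.0797  1.6361 -0.3711]
lid 29.686322994469595 0.1841113532707593 0.18483506160899235
30 [-0.0, -0.002, -0.0, 0.003, 0.0, -0.001]
35 [-0.0, -0.025, 0.013, -0.02, 0.0, -0.001]
40 [-0.0, -0.046, 0.029, -0.043, 0.0, -0.001]
45 [-0.0, -0.066, 0.046, -0.066, 0.0, -0.001]
50 [-0.0, -0.084, 0.065, -0.09, 0.0, -0.001]
55 [-0.0, -0.1, 0.085, -0.113, 0.0, -0.001]
60 [-0.0, -0.114, 0.107, -0.136, 0.0, -0.001]
```

Tracking well at about 29.7 degrees, so I'll go on to 60.

Request:
play_rows:
  commands:
    - [0,-0.012,0.006,-0.01,0,0]
    - [0,-0.025,0.013,-0.02,0,0]
    - [0,-0.046,0.029,-0.043,0,0]
    - [0,-0.066,0.046,-0.066,0,0]
    - [0,-0.075,0.055,-0.078,0,0]
    - [0,-0.084,0.065,-0.09,0,0]
    - [0,-0.1,0.085,-0.113,0,0]
    - [0,-0.107,0.096,-0.125,0,0]
    - [0,-0.114,0.107,-0.136,0,0]
    - [0,-0.114,0.107,-0.136,0,0]

```text
time: 28.3
tool_pos: [0.592, -0.0079, 0.2737]
tool_rot: [[0.146, -0.417, 0.897], [-0.989, -0.061, 0.133], [-0.001, -0.907, -0.421]]
contact_force: [4.3, -2.6, -21.9]
width: 0.0098
```

Request:
play_rows:
  commands:
    - [0,0,0,0,0,0]
    - [0,0,0,0,0,0]
    - [0,0,0,0,0,0]
    - [0,0,0,0,0,0]

```text
time: 28.8
tool_pos: [0.5917, -0.008, 0.2736]
tool_rot: [[0.146, -0.416, 0.898], [-0.989, -0.06, 0.133], [-0.001, -0.907, -0.42]]
contact_force: [6.3, -2.9, -25.5]
width: 0.0097
```

```bash
python3 arc.py; python3 - <<'E'
from h import *
a=get_image('side');b=get_image('top')
for n in('collet_a','turning_tool'):print(n,[(d['at'],at('top',d['at'],.02)) for d in find_in('top',n)])
cv2.imwrite('pics/p5.png',np.hstack([cv2.resize(a[60:],(400,262)),cv2.resize(b[60:],(400,262))])[:,:,::-1])
E
```

```text
[ 0.5917 -0.008   0.2736] 0.009702610475979945 [  6.3125  -2.8624 -25.4564] [-0.1472 -2.4913  0.2088] [-0.1594  0.6492  0.7937 -0.147   2.1102 -0.3559]
lid 59.70417170934664 0.18250489662110472 0.18483506160899235
30 [-0.0, 0.129, -0.082, 0.139, 0.001, -0.001]
35 [-0.0, 0.104, -0.074, 0.116, 0.001, -0.001]
40 [-0.0, 0.08, -0.063, 0.092, 0.001, -0.001]
45 [-0.001, 0.057, -0.05, 0.069, 0.001, -0.001]
50 [-0.001, 0.035, -0.036, 0.046, 0.001, -0.001]
55 [-0.001, 0.015, -0.02, 0.023, 0.001, -0.001]
60 [-0.001, -0.004, -0.001, -0.0, 0.001, -0.001]
collet_a [([151.4, 310.7], array([0.40008153, 0.37644395, 0.02      ])), ([178.2, 308.5], array([0.40410038, 0.3176869 , 0.02      ])), ([431.4, 197.0], array([ 0.64618439, -0.24942446,  0.02      ])), ([485.2, 275.8], array([ 0.46715897, -0.36268504,  0.02      ]))]
turning_tool [([480.7, 275.5], array([ 0.46795072, -0.35269108,  0.02      ]))]
```

View pics/p5.png

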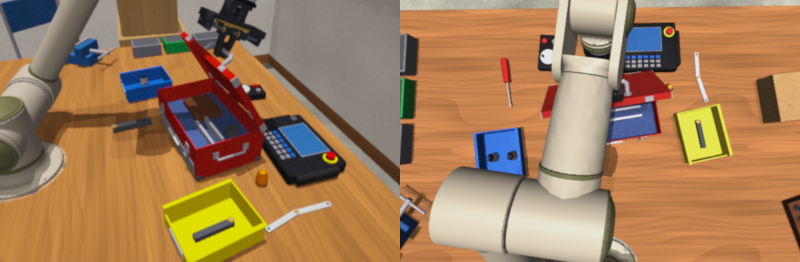

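The lid is up at about 60° and the tooling is in both bins. There is about 25 N of radial pull on the handle, so I'll ease it by 1–2 mm, then hand in.

Request:
play_rows:
  commands:
    - [0,0.001,0,0,0,0]
    - [0,0.0025,0.001,0,0,0]
    - [0,0.0025,0.001,0,0,0]
    - [0,0.0025,0.001,0,0,0]
    - [0,0.0025,0.001,0,0,0]
    - [0,0.0025,0.001,0,0,0]

```text
time: 29.75
tool_pos: [0.5915, -0.008, 0.2735]
tool_rot: [[0.146, -0.415, 0.898], [-0.989, -0.061, 0.133], [-0.0, -0.908, -0.42]]
contact_force: [4.7, -2.8, -23.4]
width: 0.0096
```

```bash
python3 arc.py | head -2; python3 - <<'E'
from h import *
s=observe();print(s['time'],s['width'],np.abs(s['qvel']).max())
print(finish_job())
E
```

```text
[ 0.5915 -0.008   0.2735] 0.009581499600923072 [  4.7489  -2.8094 -23.4371] [-0.2857 -2.0666  0.2246] [-0.1594  0.6483  0.7955 -0.1473  2.1083 -0.3552]
lid 59.61179447885723 0.1824702112008302 0.18483506160899235
29.75 0.009581499600923072 0.002280200366896823
the job is handed in; nothing more can be done
None
```

The job is handed in at 29.75 s of the 72 s allowed. Both collets are in the blue bin, the turning tool is in the yellow bin, and the arm is holding the lid about 60° open. `finish_job` gave no verdict.

- **Tooling:** the last top picture showed both collets standing in the blue bin and the tool lying in the yellow one. Each was lowered to within 1–2 mm of the bin floor before I let go.
- **Lid:** the arm's position puts the lid at 59.6°, and the side picture looks consistent with that. The joints were almost still (0.002 rad/s at most), and the fingers were closed on the handle bar.
- **Left alone:** I did not touch the stay, screwdriver, pendant or handwheel box. I saw no shift in the pictures but did not measure them.

**Checks that disagreed:**
- The handle's distance from the hinge came out at 182.5 mm, against 184.8 mm expected.
- About 24 N of pull remained at the handle, roughly along the line away from the hinge. Easing the arm by 1.5 mm took only about 2 N off. That is under the 40 N limit set for the arm and gripper body and well under the 120 N wrist limit.
- The finger opening on the 12 mm bar fell from 10.6 to 9.6 mm during the lift, so the bar may have slipped slightly in the pads.

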